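# Open the bar clamp round a painted pot

## Task

Open the bar clamp so that the painted pot can be taken out later: with a fingertip press the thumb plate on top of the sliding jaw down before the jaw moves, and while it is down push the jaw back along its bar, away from the pot, fully home against the end stop. Then let the plate spring up. Nothing is picked up: leave the pot standing where it is between the jaws, and do not disturb the cup, the paint jar or the brush.

Things in the scene. Friction and masses are not known exactly. Their poses are not given: they have to be found in the camera images.
- clamp: Bar clamp on a plywood board screwed to the table. Origin: on the table top under the bar. x runs along the bar, from the fixed jaw (x -160 to -116 mm) to the end stop (block, x 159 to 175 mm, 78 mm high), the way the sliding jaw opens; z up; both jaws reach to +y. Board 370 (x) by 165 (y -35 to 130) by 18 mm. Toothed steel bar 10 mm wide at y = 0, top 62 mm above the table.
- jaw (a joint): Sliding jaw's position along the bar, m: 0 = next to the pot, 0.13 = fully home at the end stop; grows along the clamp's +x. Starts at 0.004 to 0.045. The ratchet locks it both ways (a few mm of play) unless the thumb plate is down; then it slides with 2 to 3 N plus a little damping, and stays where it is left.
- release (a joint): How far the thumb plate is pressed, m: 0 = up (locked), 0.008 = fully down on its stop. A spring: gives at about 2.5 N, fully down at about 6 N; beyond 0.004 the pawl is clear of the teeth and the jaw is free. It springs up and locks when it is let go.
- thumb_plate (a point): Centre of the top face of the thumb plate, a black ribbed plate on top of the sliding jaw, over the bar: 40 mm along the bar, 38 mm across, 86 mm above the table when up. Moves with the jaw and the plate; axes as the clamp's. The push plate stands 24 mm from its centre towards the end stop; its other three sides are open.
- push_plate (a point): Point on the push plate's face that looks to the thumb plate (the face to push, towards the end stop), on the bar's centre line, 105 mm above the table. The push plate is a steel upright of the sliding jaw, 40 mm wide, 10 mm thick, top 119 mm above the table. Axes as the clamp's.
- pot: A small painted flower pot, cream with a terracotta rim, 64 mm across the rim, 62 mm high, loose, standing on the board between the two jaws, 85 mm to the +y side of the bar. Origin: centre of its underside, z up.
- cup: Purple plastic cup, 72 mm across the rim, 100 mm high, loose on the table. Origin: centre of its underside. Bystander.
- jar: Small paint jar with a black cap, 44 mm across, 55 mm high, loose on the table. Origin: centre of its underside. Bystander.
- brush: Paint brush lying on the table, 180 mm long along its x axis, loose. Bystander.

How it is judged:
By the outcome, as a careful person would: the job done as asked, in the order asked, and still so for the second after the job is handed in, with the robot touching nothing.
It also fails if it takes over 38 s, if anything falls off the work surface, if the arm or the gripper's body presses on something with over 40 N, if the wrist force passes 120 N, or if a joint passes its speed limit or range.

## Robot

A 6-joint arm with a two-finger parallel gripper is mounted at the origin on the work surface. World frame = base frame: x ahead of the robot, y to its left, z up, the work surface at z = 0. Lengths are in mm, angles in rad, forces in N, time in s.
With the tool pointing down it reaches from about 400 to 925 mm from the base axis. Payload 12.5 kg.
Tool frame: the origin (TCP) lies at the centre of the arm's flange, where the gripper is bolted on; the fingertips stand 190 mm ahead of it and the grasp point (between the pads) lies 171 mm ahead of it; z points along the fingers, y is the direction in which the jaws open and shut (so a half turn about z gives the same grasp; the last joint's range is limited). The gripper opens to 95 mm and grips with 3 to 60 N. Pads are 20 mm wide; open, the fingers measure 119 mm over their backs; the gripper's body (75 mm by 180 mm) begins 59 mm behind the grasp point.
Start: joints at [-1.416, 0.491, 1.559, -0, 1.092, -0.106], TCP at [161.178, -603.86, 404.761] pointing down, gripper open.
Joint ranges: [-3.1, 3.1], [-0.84, 2.19], [0.05, 2.79], [-1.13, 4.28], [0.06, 2.93], [-2.69, 2.69]. Speed limits (rad/s): [2.22, 2.22, 2.79, 3.14, 3.14, 3.14].

## Interface

Orientations are given as [roll, pitch, yaw] about the fixed x, y, z axes, in that order (R = Rz(yaw) Ry(pitch) Rx(roll)).
In Python, from cell import env gives the robot as it stands.
- The arm moves only by the shell command python3 -m pendant 'ROWS'. ROWS is JSON, a list of rows, each an object of numbers: "x", "y", "z": the shift along the tool's x, y, z in units of 150 mm (1.0 is 150 mm); "rx", "ry", "rz": the turn, a rotation vector about the tool's x, y, z in units of 45 degrees (1.0 is 45 degrees); "jaw": the opening, from 0 (shut) to 1 (fully open). In form: [{"x": .., "y": .., "z": .., "rx": .., "ry": .., "rz": .., "jaw": ..}, ...]. A call has 1 to 10 rows; each row is the pose to reach, as a shift and turn from the pose commanded when the call began, along the tool's axes at that moment; what a row does not reach only later rows make up. A row lasts 1/8 s, in which the tool goes at most 62.5 mm and 10.7 degrees, less where a joint would pass 70% of its speed; a pose out of reach is approached as far as the arm can. A call with a number of a shift or a turn outside -1 to 1 is refused whole. A call with a gripper value outside its range is refused whole. The fingers move at their own pace and stop on an object; the grip force is fixed at half the most. Time passes only in rows, so rows that repeat a pose let the fingers close. It gives the time, the measured TCP pose, the force and the opening at its end, in the units of the state.
- env.state(): the state, without advancing time (a new reading comes with each control period).
- env.read_camera(name): name is "scene" or "top" or "wrist"; returns a dict with "img" (420x560x3 uint8, red, green, blue), "fx", "fy", "cx", "cy" (pixels), "rvec" (rotation vector, rad) and "tvec" (3), from world to camera coordinates, as OpenCV has them. Camera axes: x right, y down, z forward; pixel columns grow to the right and rows downward; lengths in mm; the calibration is good to about 2 mm. The wrist camera is an equidistant fisheye: a pixel r from the principal point sees the ray r / f radians off the axis. A picture is of the moment at which its call begins. There is no depth.
- env.job_done(): hands the job in, once; it reports no verdict.
The state is a dict: "t": time; "joints": joint angles; "qvel": joint speeds; "tau": joint torques, N m; "eef_pos": TCP position; "tcp_rot": TCP orientation; "ft_force": force on the tool from outside, world axes, zero at the start; "moment": the same for the moment, N m; "opening": opening from 0.0 (shut) to 1.0 (fully open).
Only numpy, scipy, OpenCV 4.12 (cv2) and the standard library are available. Lean on these libraries where they do the work, as an engineer would, in place of code of your own. Each camera call takes 0.05 s, during which the arm holds its last target.

## Working session

There is one attempt and no reset: what is moved stays moved. The work goes in short steps, Python scripts to look and compute and a shell command to move; the robot and the scene stay as the last step left them, time stands still between calls to the robot, and variables do not carry over. Pictures are saved under pics/ and viewed, and the job is handed in when it is done.

```bash
mkdir -p pics; ls; python3 - <<'E'
from cell import env
import cv2
for n in ["scene","top","wrist"]:
    c=env.read_camera(n); cv2.imwrite(f"pics/{n}0.png",c["img"][:,:,::-1])
    print(n,c["fx"],c["fy"],c["cx"],c["cy"],c["rvec"],c["tvec"])
s=env.state();print(s["t"],s["eef_pos"],s["tcp_rot"],s["ft_force"],s["opening"])
E
```

```text
pics
scene 390.8406260941871 390.8406260941871 276.856790220899 201.27765635533984 [ 1.69590741  1.782614   -0.81452484] [  71.04299812 -339.14669077 1365.43925592]
top 538.5156766100456 538.5156766100456 284.397579287451 199.6791649011003 [ 2.22486966 -2.15957415  0.01977118] [ -19.32477506  612.34996321 1022.32891799]
wrist 325.19226210127806 325.19226210127806 280.083994759525 214.8793159390387 [-2.30779928  1.77189462  0.25039419] [-624.61799972  -31.53854078  391.14236176]
0.15 [ 161.18303794 -603.83218587  404.30553224] [-3.14076163e+00 -1.20268766e-04  2.60761914e-01] [-0.19611152 -0.02732139 -0.99527768] 0.9985087173069619
```

View pics/scene0.png

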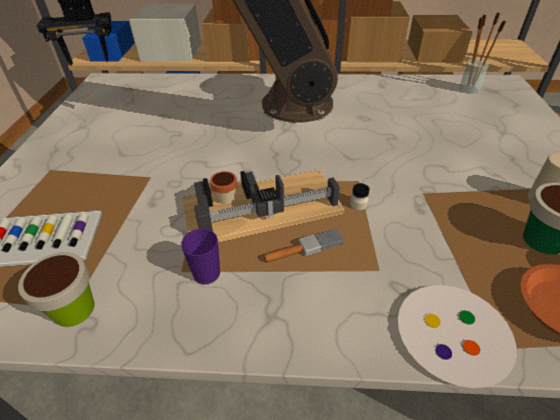

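View pics/top0.png

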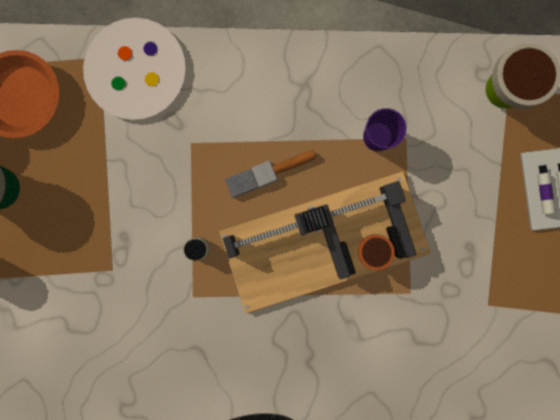

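View pics/wrist0.png

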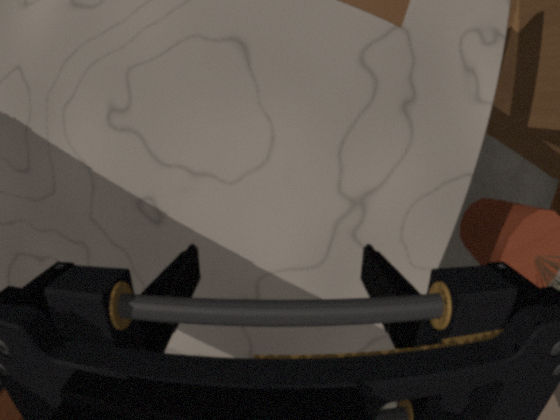

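```bash
python3 - <<'E'
import cv2
a=cv2.imread("pics/top0.png")[165:320,210:440]
cv2.imwrite("pics/topz.png",cv2.resize(a,None,fx=3.4,fy=3.4,interpolation=cv2.INTER_CUBIC))
a=cv2.imread("pics/scene0.png")[165:245,175:375]
cv2.imwrite("pics/scenez.png",cv2.resize(a,None,fx=4,fy=4,interpolation=cv2.INTER_CUBIC))
E
```

```text
(no output)
```

View pics/topz.png

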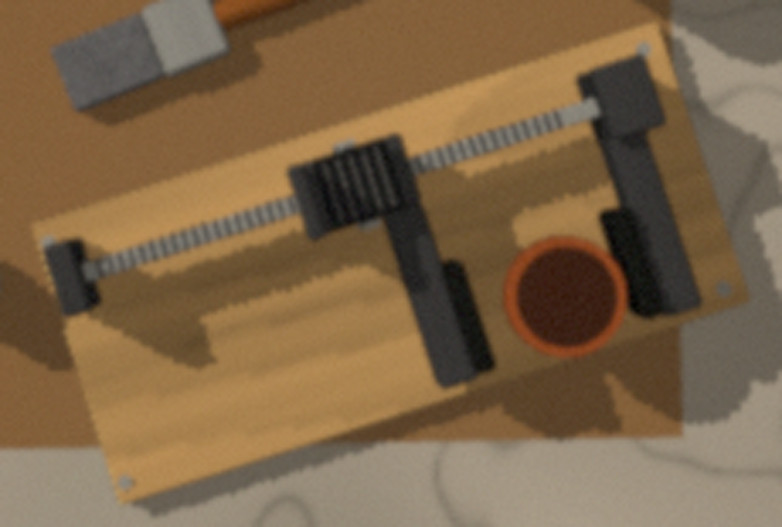

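View pics/scenez.png

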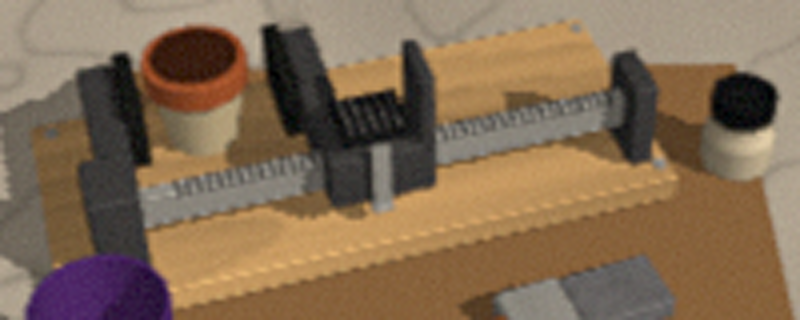

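```bash
cat > h.py <<'E'
import numpy as np,cv2
from cell import env
def cam(n):
    c=env.read_camera(n);return c
def ray(c,uv,z):
    R,_=cv2.Rodrigues(np.array(c["rvec"],float));t=np.array(c["tvec"],float)
    d=R.T@np.array([(uv[0]-c["cx"])/c["fx"],(uv[1]-c["cy"])/c["fy"],1]);o=-R.T@t
    return (o+d*(z-o[2])/d[2])[:2]
def proj(c,P):
    return cv2.projectPoints(np.array(P,float),np.array(c["rvec"],float),np.array(c["tvec"],float),np.array([[c["fx"],0,c["cx"]],[0,c["fy"],c["cy"]],[0,0,1.]]),None)[0].reshape(-1,2)
E
cat > m.py <<'E'
from h import *
c=cam("top")
Z=lambda u,v:(u/3.4+210-.35,v/3.4+165-.35)
for n,uv,z in [("bL",(90,268),62),("bR",(590,108),62),("c1",(35,225),18),("c2",(660,22),18),("c3",(748,298),18),("c4",(118,503),18),("thumb",(360,187),86),("th_r",(400,177),86),("pushtopFar",(290,170),119),("pushtopFar2",(312,240),119),("stop1",(47,248),78),("stop2",(66,315),78),("fix1",(580,78),78),("fix2",(640,57),78)]:
    print(n,ray(c,Z(*uv),z).round(1))
a=[ray(c,Z(*p),18) for p in [(35,225),(660,22),(748,298),(118,503)]]
print([np.linalg.norm(a[i]-a[(i+1)%4]).round(1) for i in range(4)], np.degrees(np.arctan2(*(a[0]-a[1])[::-1])),np.degrees(np.arctan2(*(a[3]-a[2])[::-1])))
E
python3 m.py
```

```text
bL [528.3  83.5]
bR [ 622.  -181.7]
c1 [549.3 119.9]
c2 [ 673.5 -226.7]
c3 [ 521.  -278.8]
c4 [396.1  68.2]
thumb [576. -59.]
th_r [581.8 -79.7]
pushtopFar [583.4 -22.2]
pushtopFar2 [548.5 -34.3]
stop1 [538.8 104.9]
stop2 [503.9  93.6]
fix1 [ 636.9 -173.5]
fix2 [ 648.9 -204.7]
[np.float64(368.2), np.float64(161.1), np.float64(368.8), np.float64(161.7)] 109.69904479626894 109.78914400796039
```

```bash
cat > v.py <<'E'
from h import *
import sys
xc=float(sys.argv[1]);out=sys.argv[2]
a=np.radians(109.6);O=np.array([580,-64.5]);ex=np.array([np.cos(a),np.sin(a)]);ey=np.array([-ex[1],ex[0]])
W=lambda x,y,z:[*(O+x*ex+y*ey),z]
for n,(x0,y0,w,h,f) in {"scene":(175,165,200,90,4),"top":(210,165,230,155,3.4)}.items():
    c=cam(n);im=cv2.resize(c["img"][y0:y0+h,x0:x0+w,::-1],None,fx=f,fy=f,interpolation=cv2.INTER_CUBIC)
    for P,col in [([W(xc+i,j,86) for i,j in [(-20,-19),(20,-19),(20,19),(-20,19)]],(0,0,255)),([W(xc+24,-20,105),W(xc+24,20,105),W(xc+24,20,119),W(xc+24,-20,119)],(0,255,0)),([W(159,-10,78),W(175,-10,78),W(175,10,78)],(255,255,0)),([W(-110,0,62),W(155,0,62)],(255,0,255))]:
        p=((proj(c,P)-[x0,y0]+.5)*f).astype(int)
        cv2.polylines(im,[p.reshape(-1,1,2)],len(P)==4,col,1)
    cv2.imwrite(f"pics/{n}_{out}.png",im)
E
python3 v.py 5.5 v1
```

```text
(no output)
```

View pics/scene_v1.png

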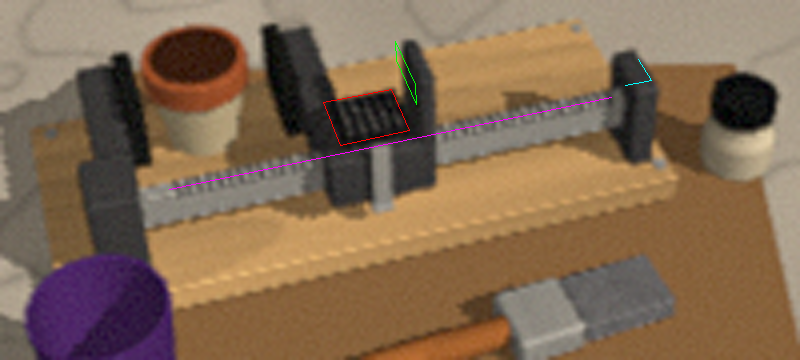

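View pics/top_v1.png

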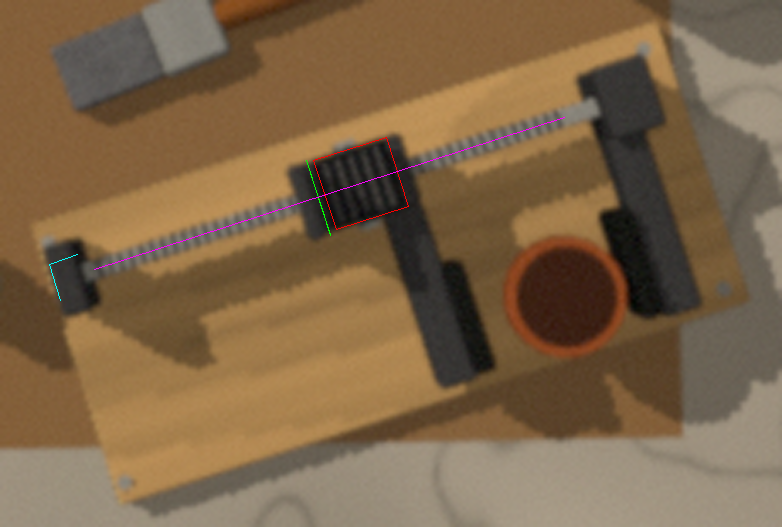

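```bash
python3 -m pendant '[{"x":0.3,"y":-0.24,"jaw":0},{"x":0.7,"y":-0.55,"jaw":0},{"x":1.0,"y":-0.78,"jaw":0},{"x":1.0,"y":-0.78,"jaw":0}]'
python3 -m pendant '[{"x":0.3,"y":-0.24,"jaw":0},{"x":0.7,"y":-0.55,"jaw":0},{"x":1.0,"y":-0.78,"jaw":0},{"x":1.0,"y":-0.78,"jaw":0}]'
python3 -m pendant '[{"x":0.3,"y":-0.24,"jaw":0},{"x":0.7,"y":-0.55,"jaw":0},{"x":1.0,"y":-0.78,"jaw":0},{"x":1.0,"y":-0.78,"jaw":0}]'
cat > d.py <<'E'
from h import *
from scipy.spatial.transform import Rotation as Ro
import sys
a=np.radians(109.6);O=np.array([580,-64.5]);ex=np.array([np.cos(a),np.sin(a)]);ey=np.array([-ex[1],ex[0]])
s=env.state();R=Ro.from_euler("xyz",s["tcp_rot"]);p=np.array(s["eef_pos"])
tip=p+R.as_matrix()@[0,0,190]
d=tip[:2]-O
print("t",s["t"],"tip clamp",(d@ex).round(1),(d@ey).round(1),tip[2].round(1),"yaw",np.degrees(s["tcp_rot"][2]).round(2),np.array(s["tcp_rot"]).round(3),"F",np.round(s["ft_force"],1),"F_x",np.dot(s["ft_force"][:2],ex).round(1),"open",s["opening"])
if len(sys.argv)>1:
    x,y,z=map(float,sys.argv[1:4]);T=np.array([*(O+x*ex+y*ey),z])
    print("units",(R.as_matrix().T@(T-tip)/150).round(3))
E
python3 d.py 11.5 0 150
```

```text
t 0.3 tip clamp -367.6 575.5 214.5 yaw 14.94 [-3.141 -0.     0.261] F [-0.3  0.3 -0.3] F_x 0.4 open 0.9993021014356779
units [ 3.619 -2.83   0.431]invalid input
invalid input
invalid input
```

```bash
python3 -m pendant '[{"x":0.3,"y":-0.24,"z":0,"rx":0,"ry":0,"rz":0,"jaw":0},{"x":0.7,"y":-0.55,"z":0,"rx":0,"ry":0,"rz":0,"jaw":0},{"x":1.0,"y":-0.78,"z":0,"rx":0,"ry":0,"rz":0,"jaw":0},{"x":1.0,"y":-0.78,"z":0,"rx":0,"ry":0,"rz":0,"jaw":0}]'
python3 d.py 11.5 0 150
```

```text
t: 0.8
eef_pos: [277.6, -449.6, 405.1]
tcp_rot: [-3.142, -0.0, 0.264]
ft_force: [0.9, -0.7, 0.2]
opening: 0.636
t 0.8 tip clamp -261.3 414.0 215.1 yaw 15.13 [-3.142 -0.     0.264] F [ 0.9 -0.7  0.2] F_x -0.9 open 0.6355931026437107
units [ 2.61  -2.028  0.435]
```

```bash
python3 -m pendant '[{"x":0.3,"y":-0.24,"z":0,"rx":0,"ry":0,"rz":0,"jaw":0},{"x":0.7,"y":-0.55,"z":0,"rx":0,"ry":0,"rz":0,"jaw":0},{"x":1.0,"y":-0.78,"z":0,"rx":0,"ry":0,"rz":0,"jaw":0},{"x":1.0,"y":-0.78,"z":0,"rx":0,"ry":0,"rz":0,"jaw":0}]'
python3 -m pendant '[{"x":0.3,"y":-0.24,"z":0,"rx":0,"ry":0,"rz":0,"jaw":0},{"x":0.7,"y":-0.55,"z":0,"rx":0,"ry":0,"rz":0,"jaw":0},{"x":1.0,"y":-0.78,"z":0,"rx":0,"ry":0,"rz":-0.1,"jaw":0},{"x":1.0,"y":-0.78,"z":0,"rx":0,"ry":0,"rz":-0.1,"jaw":0},{"x":1.0,"y":-0.78,"z":0,"rx":0,"ry":0,"rz":-0.1,"jaw":0}]'
python3 d.py 11.5 0 150
```

```text
t: 1.3
eef_pos: [392.1, -298.5, 404.9]
tcp_rot: [3.141, -0.0, 0.264]
ft_force: [-0.7, -0.1, -0.1]
opening: 0.211
t: 1.92
eef_pos: [505.5, -149.5, 404.5]
tcp_rot: [3.141, 0.0, 0.339]
ft_force: [-0.3, -0.2, 0.3]
opening: 0.007
t 1.925 tip clamp -55.1 98.8 214.5 yaw 19.43 [3.141 0.    0.339] F [-0.3 -0.2  0.3] F_x -0.1 open 0.007130419672981409
units [ 0.658 -0.446  0.43 ]
```

```bash
python3 -m pendant '[{"x":0.33,"y":-0.22,"z":0.1,"rx":0,"ry":0,"rz":0,"jaw":0},{"x":0.66,"y":-0.445,"z":0.4,"rx":0,"ry":0,"rz":0,"jaw":0},{"x":0.66,"y":-0.445,"z":0.6,"rx":0,"ry":0,"rz":0,"jaw":0},{"x":0.66,"y":-0.445,"z":0.6,"rx":0,"ry":0,"rz":0,"jaw":0},{"x":0.66,"y":-0.445,"z":0.6,"rx":0,"ry":0,"rz":0,"jaw":0}]'
python3 d.py 11.5 0 95; python3 v.py 5.5 v2
python3 - <<'E'
from h import *
cv2.imwrite("pics/wrist2.png",cam("wrist")["img"][:,:,::-1])
E
```

```text
t: 2.55
eef_pos: [576.5, -54.6, 316.0]
tcp_rot: [3.141, -0.001, 0.337]
ft_force: [-0.3, 0.0, 0.1]
opening: 0.002
t 2.55 tip clamp 10.4 -0.1 126.0 yaw 19.32 [ 3.141e+00 -1.000e-03  3.370e-01] F [-0.3  0.   0.1] F_x 0.1 open 0.00199963259111753
units [-0.001 -0.008  0.207]
```

View pics/scene_v2.png

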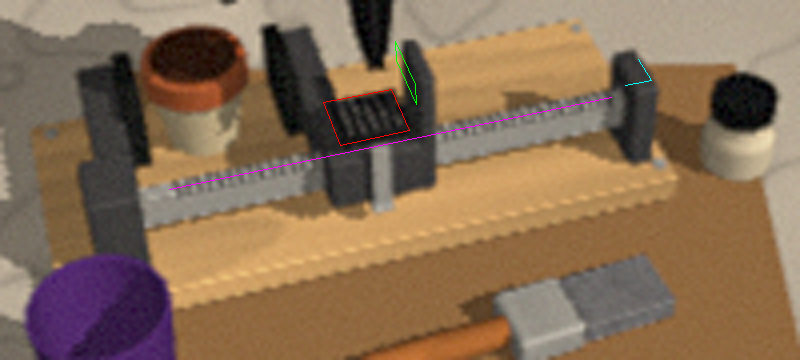

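View pics/wrist2.png

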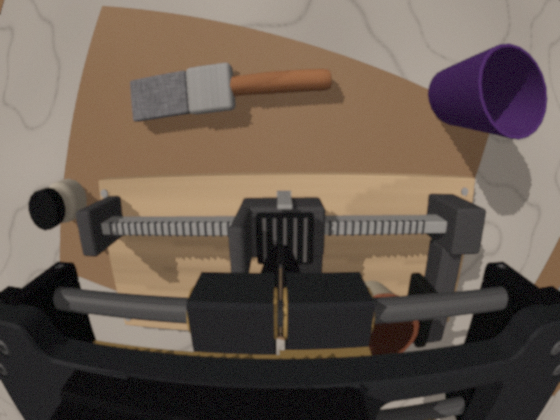

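```bash
python3 -m pendant '[{"x":0,"y":-0.01,"z":0.12,"rx":0,"ry":0,"rz":0,"jaw":0},{"x":0,"y":-0.01,"z":0.22,"rx":0,"ry":0,"rz":0,"jaw":0},{"x":0,"y":-0.01,"z":0.22,"rx":0,"ry":0,"rz":0,"jaw":0}]'
python3 d.py 11.5 0 76; python3 v.py 5.5 v3
python3 - <<'E'
from h import *
cv2.imwrite("pics/wrist3.png",cv2.resize(cam("wrist")["img"][180:300,180:380,::-1],None,fx=4,fy=4))
E
```

```text
t: 3.08
eef_pos: [575.9, -51.7, 281.2]
tcp_rot: [-3.141, 0.001, 0.339]
ft_force: [0.3, -0.8, 0.1]
opening: 0.003
t 3.075 tip clamp 13.6 -0.3 91.2 yaw 19.43 [-3.141e+00  1.000e-03  3.390e-01] F [ 0.3 -0.8  0.1] F_x -0.8 open 0.0028139639924571603
units [-0.002  0.014  0.101]
```

View pics/scene_v3.png

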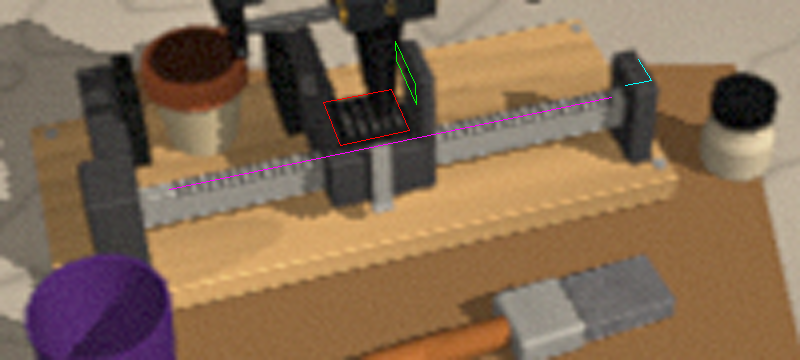

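View pics/wrist3.png

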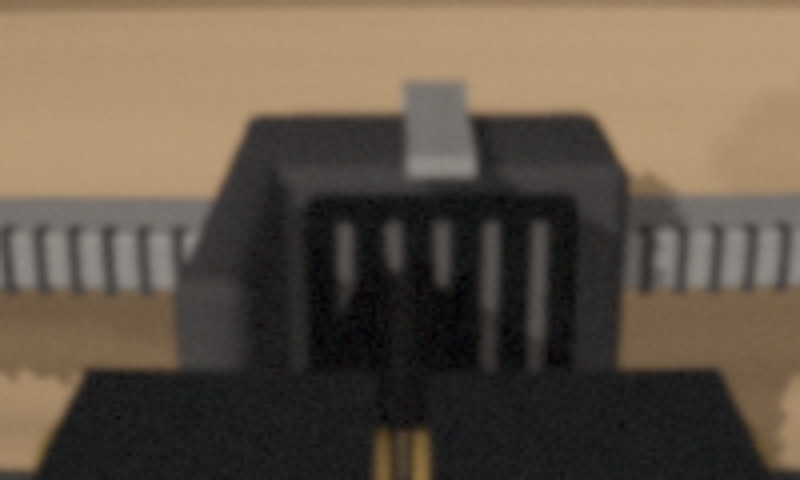

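```bash
python3 -m pendant '[{"x":0,"y":0.015,"z":0.0,"rx":0,"ry":0,"rz":0,"jaw":0},{"x":0,"y":0.015,"z":0.03,"rx":0,"ry":0,"rz":0,"jaw":0},{"x":0,"y":0.015,"z":0.06,"rx":0,"ry":0,"rz":0,"jaw":0},{"x":0,"y":0.015,"z":0.06,"rx":0,"ry":0,"rz":0,"jaw":0}]'
python3 d.py 11.5 0 78
```

```text
t: 3.72
eef_pos: [577.0, -53.6, 272.6]
tcp_rot: [3.141, -0.0, 0.339]
ft_force: [0.9, -1.2, 3.9]
opening: 0.005
t 3.725 tip clamp 11.2 -0.9 82.6 yaw 19.44 [ 3.141 -0.     0.339] F [ 0.9 -1.2  3.9] F_x -1.5 open 0.005487916659040597
units [-0.006 -0.002  0.031]
```

```bash
python3 -m pendant '[{"x":0,"y":0,"z":0.02,"rx":0,"ry":0,"rz":0,"jaw":0},{"x":0,"y":0,"z":0.035,"rx":0,"ry":0,"rz":0,"jaw":0},{"x":0,"y":0,"z":0.035,"rx":0,"ry":0,"rz":0,"jaw":0},{"x":0,"y":0,"z":0.035,"rx":0,"ry":0,"rz":0,"jaw":0}]'
python3 d.py 11.5 0 78
```

```text
t: 4.22
eef_pos: [576.9, -53.5, 268.3]
tcp_rot: [3.141, -0.001, 0.339]
ft_force: [-1.9, 0.6, 12.7]
opening: 0.003
t 4.225 tip clamp 11.2 -1.0 78.3 yaw 19.45 [ 3.141e+00 -1.000e-03  3.390e-01] F [-1.9  0.6 12.7] F_x 1.2 open 0.0032572551814148555
units [-0.007 -0.002  0.002]
```

```bash
python3 -m pendant '[{"x":0,"y":-0.02,"z":0,"rx":0,"ry":0,"rz":0,"jaw":0},{"x":0,"y":-0.04,"z":0,"rx":0,"ry":0,"rz":0,"jaw":0},{"x":0,"y":-0.06,"z":0,"rx":0,"ry":0,"rz":0,"jaw":0},{"x":0,"y":-0.08,"z":0,"rx":0,"ry":0,"rz":0,"jaw":0},{"x":0,"y":-0.1,"z":0,"rx":0,"ry":0,"rz":0,"jaw":0},{"x":0,"y":-0.12,"z":0,"rx":0,"ry":0,"rz":0,"jaw":0},{"x":0,"y":-0.14,"z":0,"rx":0,"ry":0,"rz":0,"jaw":0}]'
python3 d.py 11.5 0 78; python3 v.py 20 v4
```

```text
t: 5.1
eef_pos: [570.0, -33.9, 268.3]
tcp_rot: [3.14, -0.001, 0.339]
ft_force: [-2.0, -3.7, 12.7]
opening: 0.007
t 5.1 tip clamp 31.9 -1.0 78.3 yaw 19.45 [ 3.14e+00 -1.00e-03  3.39e-01] F [-2.  -3.7 12.7] F_x -2.8 open 0.006743544273224007
units [-0.006  0.136  0.002]
```

View pics/scene_v4.png

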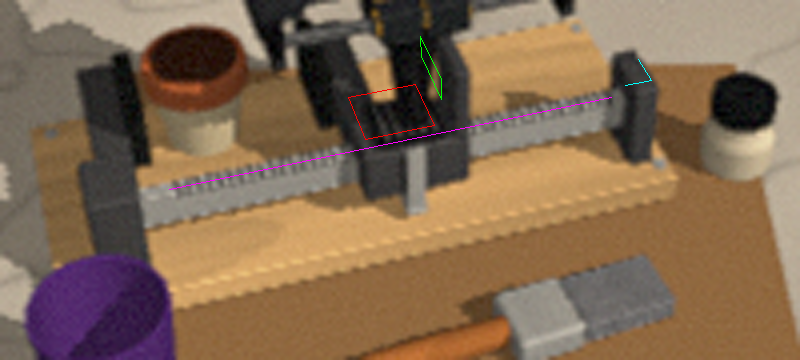

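```bash
python3 -m pendant '[{"x":0,"y":-0.04,"z":0,"rx":0,"ry":0,"rz":0,"jaw":0},{"x":0,"y":-0.09,"z":0,"rx":0,"ry":0,"rz":0,"jaw":0},{"x":0,"y":-0.14,"z":0,"rx":0,"ry":0,"rz":0,"jaw":0},{"x":0,"y":-0.19,"z":0,"rx":0,"ry":0,"rz":0,"jaw":0},{"x":0,"y":-0.24,"z":0,"rx":0,"ry":0,"rz":0,"jaw":0},{"x":0,"y":-0.29,"z":0,"rx":0,"ry":0,"rz":0,"jaw":0},{"x":0,"y":-0.34,"z":0,"rx":0,"ry":0,"rz":0,"jaw":0},{"x":0,"y":-0.39,"z":0,"rx":0,"ry":0,"rz":0,"jaw":0},{"x":0,"y":-0.44,"z":0,"rx":0,"ry":0,"rz":0,"jaw":0}]'
python3 d.py 11.5 0 78; python3 v.py 88 v5
```

```text
t: 6.32
eef_pos: [547.8, 28.4, 268.3]
tcp_rot: [3.141, -0.001, 0.34]
ft_force: [-2.0, -4.5, 13.8]
opening: 0.0
t 6.325 tip clamp 98.2 -1.0 78.3 yaw 19.45 [ 3.141e+00 -1.000e-03  3.400e-01] F [-2.  -4.5 13.8] F_x -3.6 open 0.0002482631313667191
units [-0.005  0.578  0.003]
```

View pics/scene_v5.png

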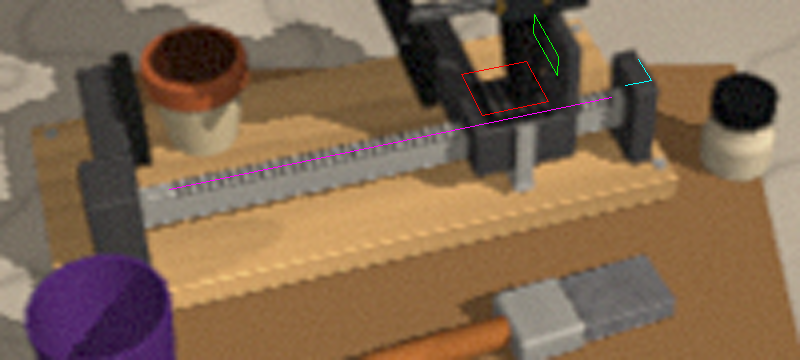

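```bash
python3 -m pendant '[{"x":0,"y":-0.04,"z":0,"rx":0,"ry":0,"rz":0,"jaw":0},{"x":0,"y":-0.08,"z":0,"rx":0,"ry":0,"rz":0,"jaw":0},{"x":0,"y":-0.12,"z":0,"rx":0,"ry":0,"rz":0,"jaw":0},{"x":0,"y":-0.15,"z":0,"rx":0,"ry":0,"rz":0,"jaw":0},{"x":0,"y":-0.17,"z":0,"rx":0,"ry":0,"rz":0,"jaw":0},{"x":0,"y":-0.18,"z":0,"rx":0,"ry":0,"rz":0,"jaw":0}]'
python3 d.py 11.5 0 78; python3 -m pendant '[{"x":0,"y":-0.01,"z":0,"rx":0,"ry":0,"rz":0,"jaw":0},{"x":0,"y":-0.02,"z":0,"rx":0,"ry":0,"rz":0,"jaw":0},{"x":0,"y":-0.03,"z":0,"rx":0,"ry":0,"rz":0,"jaw":0}]';python3 d.py; python3 v.py 118 v6
```

```text
t: 7.18
eef_pos: [538.8, 53.9, 268.3]
tcp_rot: [3.141, -0.0, 0.34]
ft_force: [-3.5, -3.7, 15.0]
opening: 0.002
t 7.175 tip clamp 125.2 -1.0 78.3 yaw 19.46 [ 3.141 -0.     0.34 ] F [-3.5 -3.7 15. ] F_x -2.3 open 0.0021688274919398373
units [-0.005  0.758  0.002]
t: 7.55
eef_pos: [537.3, 58.0, 268.3]
tcp_rot: [3.141, -0.0, 0.34]
ft_force: [-2.7, -3.7, 14.6]
opening: 0.003
t 7.55 tip clamp 129.6 -0.9 78.3 yaw 19.45 [ 3.141 -0.     0.34 ] F [-2.7 -3.7 14.6] F_x -2.6 open 0.002602782405679975
```

View pics/scene_v6.png

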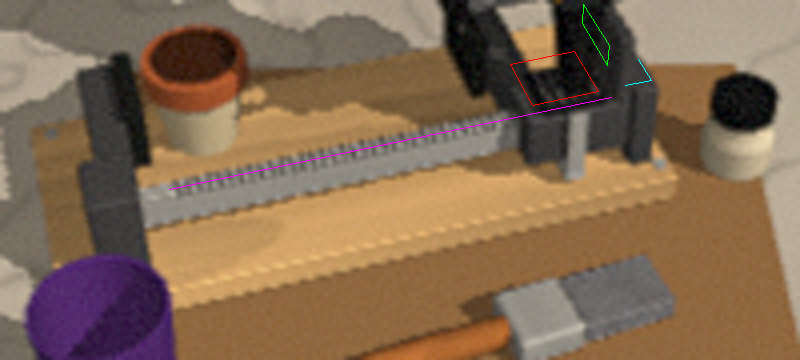

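```bash
python3 -m pendant '[{"x":0,"y":-0.01,"z":0,"rx":0,"ry":0,"rz":0,"jaw":0},{"x":0,"y":-0.02,"z":0,"rx":0,"ry":0,"rz":0,"jaw":0},{"x":0,"y":-0.02,"z":0,"rx":0,"ry":0,"rz":0,"jaw":0}]';python3 d.py;python3 -m pendant '[{"x":0,"y":-0.01,"z":0,"rx":0,"ry":0,"rz":0,"jaw":0},{"x":0,"y":-0.02,"z":0,"rx":0,"ry":0,"rz":0,"jaw":0},{"x":0,"y":-0.02,"z":0,"rx":0,"ry":0,"rz":0,"jaw":0}]';python3 d.py
```

```text
t: 8.02
eef_pos: [536.5, 60.6, 268.3]
tcp_rot: [3.14, -0.001, 0.34]
ft_force: [-2.0, -6.7, 13.4]
opening: 0.001
t 8.025 tip clamp 132.1 -1.2 78.3 yaw 19.47 [ 3.14e+00 -1.00e-03  3.40e-01] F [-2.  -6.7 13.4] F_x -5.6 open 0.0007548138458403796
t: 8.4
eef_pos: [535.8, 63.4, 268.3]
tcp_rot: [3.14, -0.002, 0.34]
ft_force: [1.0, -6.8, 11.9]
opening: 0.003
t 8.4 tip clamp 134.9 -1.7 78.3 yaw 19.46 [ 3.14e+00 -2.00e-03  3.40e-01] F [ 1.  -6.8 11.9] F_x -6.7 open 0.003004838659127463
```

```bash
python3 -m pendant '[{"x":0,"y":-0.01,"z":0,"rx":0,"ry":0,"rz":0,"jaw":0},{"x":0,"y":-0.02,"z":0,"rx":0,"ry":0,"rz":0,"jaw":0},{"x":0,"y":-0.02,"z":0,"rx":0,"ry":0,"rz":0,"jaw":0}]';python3 d.py;python3 v.py 125 v7
python3 - <<'E'
from h import *
cv2.imwrite("pics/wrist7.png",cv2.resize(cam("wrist")["img"][160:300,150:380,::-1],None,fx=3.4,fy=3.4))
E
```

```text
t: 8.78
eef_pos: [534.9, 66.2, 268.3]
tcp_rot: [3.14, -0.002, 0.34]
ft_force: [1.7, -6.7, 12.0]
opening: 0.005
t 8.775 tip clamp 137.9 -1.8 78.3 yaw 19.46 [ 3.14e+00 -2.00e-03  3.40e-01] F [ 1.7 -6.7 12. ] F_x -6.9 open 0.005198285310384449
```

View pics/scene_v7.png

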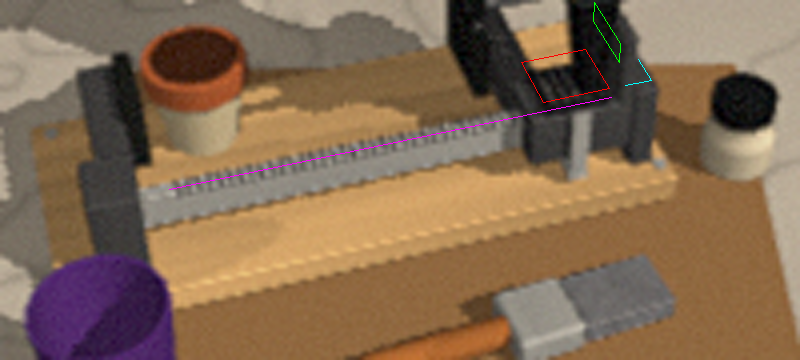

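View pics/wrist7.png

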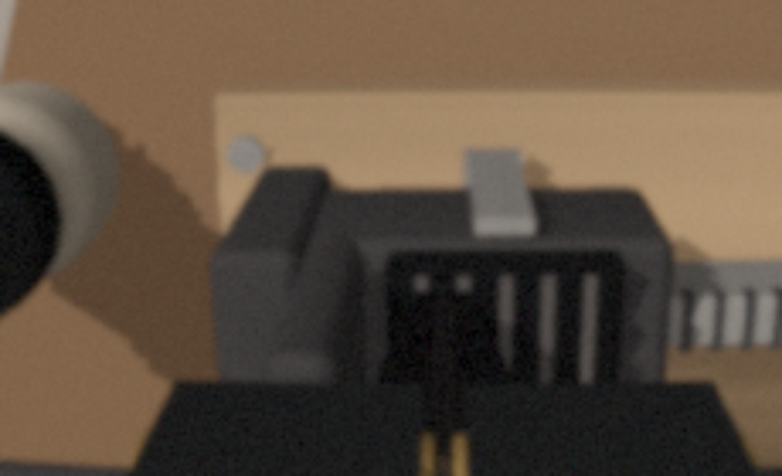

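```bash
python3 -m pendant '[{"x":0,"y":-0.01,"z":0,"rx":0,"ry":0,"rz":0,"jaw":0},{"x":0,"y":-0.02,"z":0,"rx":0,"ry":0,"rz":0,"jaw":0},{"x":0,"y":-0.02,"z":0,"rx":0,"ry":0,"rz":0,"jaw":0}]';python3 d.py;python3 -m pendant '[{"x":0,"y":-0.01,"z":0,"rx":0,"ry":0,"rz":0,"jaw":0},{"x":0,"y":-0.015,"z":0,"rx":0,"ry":0,"rz":0,"jaw":0},{"x":0,"y":-0.015,"z":0,"rx":0,"ry":0,"rz":0,"jaw":0}]';python3 d.py
```

```text
t: 9.3
eef_pos: [534.0, 69.1, 268.3]
tcp_rot: [3.14, -0.002, 0.34]
ft_force: [2.6, -5.3, 10.5]
opening: 0.004
t 9.3 tip clamp 140.9 -1.9 78.3 yaw 19.46 [ 3.14e+00 -2.00e-03  3.40e-01] F [ 2.6 -5.3 10.5] F_x -5.8 open 0.004270569374325376
t: 9.68
eef_pos: [533.7, 69.9, 268.3]
tcp_rot: [3.138, -0.003, 0.34]
ft_force: [3.3, -20.9, 8.3]
opening: 0.004
t 9.675 tip clamp 141.4 -2.0 78.3 yaw 19.47 [ 3.138e+00 -3.000e-03  3.400e-01] F [  3.3 -20.9   8.3] F_x -20.8 open 0.0037382307745904234
```

```bash
python3 -m pendant '[{"x":0,"y":0.005,"z":-0.03,"rx":0,"ry":0,"rz":0,"jaw":0},{"x":0,"y":0.005,"z":-0.08,"rx":0,"ry":0,"rz":0,"jaw":0},{"x":0,"y":0.03,"z":-0.2,"rx":0,"ry":0,"rz":0,"jaw":0},{"x":0,"y":0.1,"z":-0.5,"rx":0,"ry":0,"rz":0,"jaw":0},{"x":0,"y":0.1,"z":-0.9,"rx":0,"ry":0,"rz":0,"jaw":0},{"x":0,"y":0.1,"z":-1.0,"rx":0,"ry":0,"rz":0,"jaw":0}]';python3 -m pendant '[{"x":-0.4,"y":0,"z":0,"rx":0,"ry":0,"rz":0,"jaw":0},{"x":-0.8,"y":0,"z":0,"rx":0,"ry":0,"rz":0,"jaw":0},{"x":-1,"y":0,"z":0,"rx":0,"ry":0,"rz":0,"jaw":0},{"x":-1,"y":0,"z":0,"rx":0,"ry":0,"rz":0,"jaw":0}]';python3 d.py;python3 v.py 125 v8
```

```text
t: 10.42
eef_pos: [537.6, 57.5, 420.5]
tcp_rot: [3.14, -0.004, 0.339]
ft_force: [-0.9, 0.4, -0.5]
opening: 0.004
t: 10.92
eef_pos: [394.7, 7.4, 417.1]
tcp_rot: [-3.141, 0.001, 0.338]
ft_force: [-0.7, -0.3, -0.7]
opening: 0.005
t 10.925 tip clamp 129.9 150.6 227.1 yaw 19.38 [-3.141e+00  1.000e-03  3.380e-01] F [-0.7 -0.3 -0.7] F_x -0.0 open 0.005220548732035809
```

View pics/scene_v8.png

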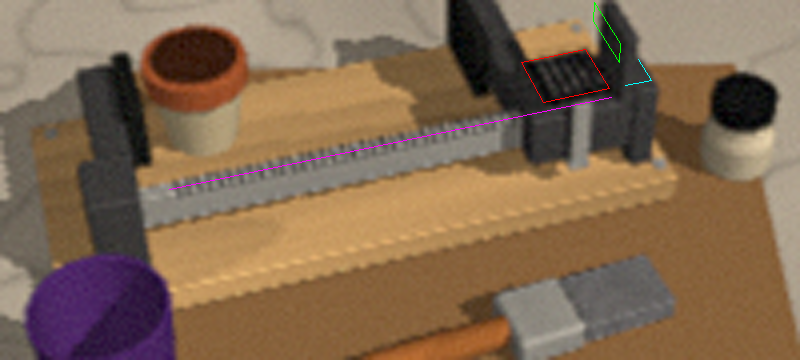

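View pics/top_v8.png

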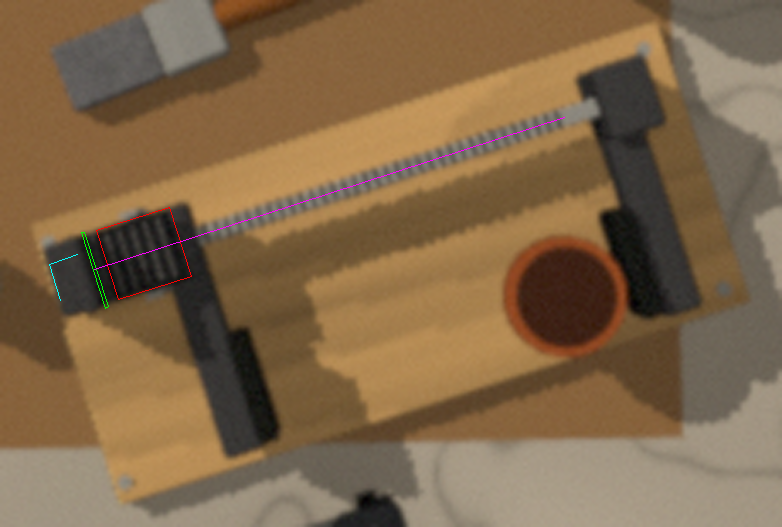

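```bash
python3 -c "
from cell import env
print(env.job_done())"
```

```text
the job is handed in; nothing more can be done
None
```

The sliding jaw is fully home against the end stop, the thumb plate has sprung back up, and the job was handed in at about 11 s.

- **Press:** I pressed the plate with the closed fingertips. At 78 mm above the table the force rose to about 13 N, so the plate was on its stop before I commanded any movement along the bar.
- **Push:** The jaw travelled about 120 mm, at first dragged by the fingertip's friction on the plate. At the end the fingertip met the push plate, and the push force rose to about 21 N with almost no further movement. That is how I know the jaw was against the stop.
- **Release:** I lifted straight up so the jaw would not be dragged back, then moved the arm clear.

**Last checks:**
- **Clamp:** The scene and top views show the jaw touching the end stop and the plate up.
- **Other things:** The pot is where it started, and the cup, jar and brush look unmoved where those close-ups show them. The jar and the far ends of the brush and cup were not in both views.
- **Robot:** The force reading is about zero with the arm clear.

My first move calls were refused as invalid because I had left out some of the row fields. Nothing moved, and no check failed or disagreed after that.

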